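Check the charge of two battery packs

ROBOT

A 6-joint arm with a two-finger parallel gripper is mounted at the origin on the work surface. World frame = base frame: x ahead of the robot, y to its left, z up, the work surface at z = 0. Lengths are in m, angles in rad, forces in N, time in s.
With the tool pointing down it reaches from about 0.3 to 0.775 m from the base axis. Payload 14.6 kg.
Tool frame: the origin (TCP) lies at the centre of the arm's flange, where the gripper is bolted on; the fingertips stand 173 mm ahead of it and the grasp point (between the pads) lies 155 mm ahead of it; z points along the fingers, y is the direction in which the jaws open and shut (so a half turn about z gives the same grasp; the last joint's range is limited). The gripper opens to 85 mm and grips with 20 to 120 N. Pads are 22 mm wide; open, the fingers measure 114 mm over their backs; the gripper's body (76 mm by 85 mm) begins 54 mm behind the grasp point. The pads swing forward as they close: fully open they stand 13 mm farther back than shut.
Start: joints at [1.084, 0.3, 1.521, -0, 1.321, -0.067], TCP at [0.224, 0.502, 0.405] pointing down, gripper open.
Joint ranges: [-3.03, 3.03], [-0.79, 2.21], [0.23, 2.52], [-1.04, 4.18], [0, 3.07], [-2.55, 2.55]. Speed limits (rad/s): [2.22, 2.22, 2.57, 3.14, 3.14, 3.14].

INTERFACE

Orientations are given as a unit quaternion [x, y, z, w].
In Python, from plant import manip, cams, order gives the robot as it stands. The module is installed in compiled form; this text tells all that it offers.
- The arm moves only by the shell command python3 -m crank 'ROWS' [FORCE]. ROWS is a JSON object of lists of equal length, an entry for each row: "gripper": the opening, from 0 (shut) to 1 (fully open); "offset": the shift along the tool's x, y, z in m, a list of three; "spin": the turn about the tool's z in rad. A call has exactly 10 rows; each row shifts and turns the commanded pose from where the row before left it, along the tool's axes as they then stand; what a row does not reach is not made up. A row lasts 1/12 s, in which the tool goes at most 41.7 mm and 7.16 degrees, less where a joint would pass 70% of its speed; a pose out of reach is approached as far as the arm can. A call is refused whole if a number of a shift passes 0.0417 or a number of a turn 0.125, either way. A call with a gripper value outside its range is refused whole. The fingers move at their own pace and stop on an object; FORCE is the grip in N (left out, the last holds). Time passes only in rows, so rows that do not move let the fingers close, or fill a call up. It gives the time, the measured TCP pose, the force and the opening at its end, in the units of the state.
- manip.get_obs(): the state, without advancing time (a new reading comes with each control period).
- cams.camera(name): name is "scene" or "top" or "wrist"; returns a dict with "image" (420x560x3 uint8, red, green, blue), "intrinsics" (3x3 intrinsics, pixels), "origin" and "attitude" of the camera in the world; the wrist camera has in their place "hand_eye" (4x4, takes a point from camera to tool coordinates, whose origin is the TCP and whose axes are the flange's). Camera axes: x right, y down, z forward; pixel columns grow to the right and rows downward; lengths in m; the calibration is good to about 2 mm. The wrist camera is an equidistant fisheye: a pixel r from the principal point sees the ray r / f radians off the axis. A picture is of the moment at which its call begins: read the wrist's pose just before it. There is no depth.
- order.sign_off(): hands the job in, once; it reports no verdict.
The state is a dict: "clock": time; "qpos": joint angles; "joint_velocities": joint speeds; "joint_efforts": joint torques, N m; "tcp_pos": TCP position; "orientation": TCP orientation; "force": force on the tool from outside, world axes, zero at the start; "ft_torque": the same for the moment, N m; "grip_width": finger opening in m.
Only numpy, scipy, OpenCV 4.12 (cv2) and the standard library are available. Lean on these libraries where they do the work, as an engineer would, in place of code of your own. Each camera call takes 0.05 s, during which the arm holds its last target. There are 200 camera calls.

TASK

Check the charge of two cordless-tool batteries on the workbench: with the fingertips, lightly press in the white gauge button on the yellow-topped pack for a moment and let it spring back up, then do the same on the blue-topped pack. Do not touch the red and green packs, and do not lift, tip or shift any pack or anything else on the bench.

Things in the scene. Friction and masses are not known exactly. Their poses are not given: they have to be found in the camera images.
- pack_yellow: black battery pack with yellow deck and stripes, to be checked first; loose, about 0.6 kg. Origin: centre of its underside; z up. Body 120 (x) by 78 (y) by 46 mm high; the black tower (x -4 to +56, 56 mm wide in y) rises to 62 mm; the yellow deck (x -60 to -4 mm) is 46 mm high and carries the gauge button at x = -34 mm, y = 0, by four small white lights
- gauge_yellow_top (a point): centre of the top face of the yellow pack's gauge button, a white round button 20 mm across that stands 8 mm proud of the deck (54 mm above the bench when up); it is pressed straight down and moves with the button
- gauge_yellow (a joint): travel of the yellow pack's gauge button: 0 m up, 0.006 m fully in; a spring pushes it back up (about 1 N to start it, about 4.6 N fully in); it counts as pressed beyond half its travel
- pack_blue: black battery pack with blue deck and stripes, to be checked second; loose, about 0.6 kg. Origin: centre of its underside; z up. Body 120 (x) by 78 (y) by 46 mm high; the black tower (x -4 to +56, 56 mm wide in y) rises to 62 mm; the blue deck (x -60 to -4 mm) is 46 mm high and carries the gauge button at x = -34 mm, y = 0, by four small white lights
- gauge_blue_top (a point): centre of the top face of the blue pack's gauge button, a white round button 20 mm across that stands 8 mm proud of the deck (54 mm above the bench when up); it is pressed straight down and moves with the button
- gauge_blue (a joint): travel of the blue pack's gauge button: 0 m up, 0.006 m fully in; a spring pushes it back up (about 1 N to start it, about 4.6 N fully in); it counts as pressed beyond half its travel
- pack_red: black battery pack with red deck and stripes, to be left untouched; loose, about 0.6 kg. Origin: centre of its underside; z up. Body 120 (x) by 78 (y) by 46 mm high; the black tower (x -4 to +56, 56 mm wide in y) rises to 62 mm; the red deck (x -60 to -4 mm) is 46 mm high and carries the gauge button at x = -34 mm, y = 0, by four small white lights
- gauge_red_top (a point): centre of the top face of the red pack's gauge button, a white round button 20 mm across that stands 8 mm proud of the deck (54 mm above the bench when up); it is pressed straight down and moves with the button
- gauge_red (a joint): travel of the red pack's gauge button: 0 m up, 0.006 m fully in; a spring pushes it back up (about 1 N to start it, about 4.6 N fully in); it counts as pressed beyond half its travel
- pack_green: black battery pack with green deck and stripes, to be left untouched; loose, about 0.6 kg. Origin: centre of its underside; z up. Body 120 (x) by 78 (y) by 46 mm high; the black tower (x -4 to +56, 56 mm wide in y) rises to 62 mm; the green deck (x -60 to -4 mm) is 46 mm high and carries the gauge button at x = -34 mm, y = 0, by four small white lights
- gauge_green_top (a point): centre of the top face of the green pack's gauge button, a white round button 20 mm across that stands 8 mm proud of the deck (54 mm above the bench when up); it is pressed straight down and moves with the button
- gauge_green (a joint): travel of the green pack's gauge button: 0 m up, 0.006 m fully in; a spring pushes it back up (about 1 N to start it, about 4.6 N fully in); it counts as pressed beyond half its travel
- glue: pale glue bottle with a yellow label and an orange cap, 60 mm across, 170 mm tall, upright; loose bystander, leave it alone. Origin: its own centre line at the underside
- can: red finish can, 80 mm across, 100 mm tall, upright; loose bystander, leave it alone. Origin: its own centre line at the underside
- screwdriver: orange-handled screwdriver lying on the bench along its x axis; loose bystander, leave it alone. Origin: on its underside, near the middle of its length
- hammer: hammer with a pale wooden handle, lying on the bench along its x axis; loose bystander, leave it alone. Origin: on its underside, near the middle of its length
- tape: yellow tape measure 70 by 34 by 62 mm high, standing; loose bystander, leave it alone. Origin: its own centre line at the underside
There are look-alikes about, which are no part of the job. What is shaped like the pack_blue but pink or turquoise is not meant.

How it is judged:
By the outcome, as a careful person would: the job done as asked, in the order asked, and still so for the second after the job is handed in, with the robot touching nothing.
It also fails if it takes over 45 s, if anything falls off the work surface, if the arm or the gripper's body presses on something with over 40 N, if the wrist force passes 120 N, or if a joint passes its speed limit or range.

## Working session

There is one attempt and no reset: what is moved stays moved. The work goes in short steps, Python scripts to look and compute and a shell command to move; the robot and the scene stay as the last step left them, time stands still between calls to the robot, and variables do not carry over. Pictures are saved under pics/ and viewed, about 8 in all and at most 12, crops included, and the job is handed in when it is done.

```bash
mkdir -p pics; python3 - <<'E'
from plant import manip,cams
import cv2,numpy as np
o=manip.get_obs();print({k:np.round(v,3).tolist() for k,v in o.items()})
for n in("top","scene"):
    c=cams.camera(n);cv2.imwrite(f"pics/{n}0.png",c["image"][:,:,::-1]);np.savez(f"{n}0.npz",**c)
    print(n,np.round(c["intrinsics"],1).tolist(),c["origin"],c["attitude"])
E
```

```text
{'clock': 0.0, 'qpos': [1.084, 0.3, 1.522, -0.0, 1.321, -0.067], 'joint_velocities': [-0.0, 0.001, 0.0, 0.001, -0.0, -0.0], 'joint_efforts': [-0.003, -54.351, -36.178, -0.0, 0.004, 0.0], 'tcp_pos': [0.224, 0.502, 0.404], 'orientation': [0.208, 0.978, -0.001, -0.0], 'force': [0.727, -0.52, 0.449], 'ft_torque': [-0.023, 0.028, 0.019], 'grip_width': 0.086}
top [[411.0, 0.0, 277.6], [0.0, 411.0, 205.9], [0.0, 0.0, 1.0]] [ 0.43347395 -0.02696352  0.90593324] [-0.70417053  0.70609788 -0.04866519  0.05658037]
scene [[472.2, 0.0, 274.4], [0.0, 472.2, 209.3], [0.0, 0.0, 1.0]] [0.87014308 0.47552658 0.86834622] [ 0.26659865  0.91169153 -0.29786665 -0.09496931]
```

View pics/top0.png

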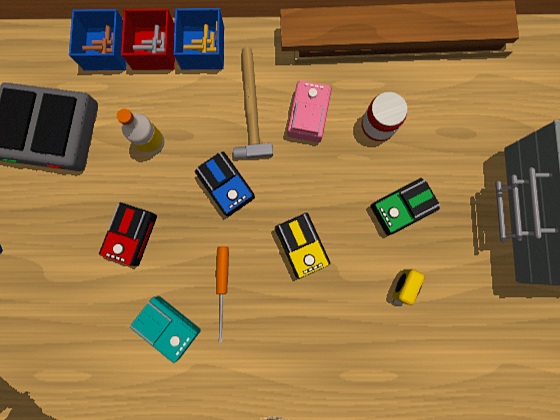

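View pics/scene0.png

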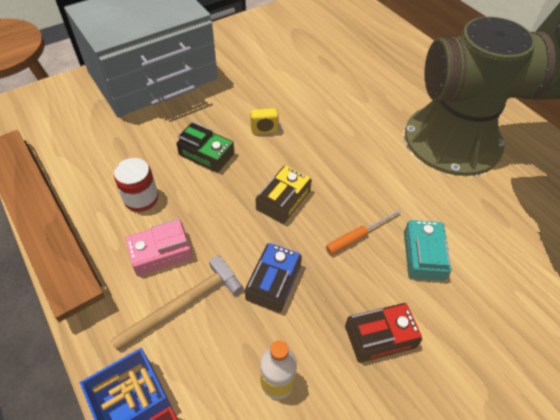

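Top view: the yellow pack's button is at about (309,260) and the blue one's at (232,195). Things they could be taken for are the red button (118,249), green (394,212), pink (313,92), turquoise (175,341) and the tape (409,287). Yellow and blue fit by deck colour on a black body. Next I'll check them in one close crop.

```bash
cat > h.py <<'E'
import numpy as np,cv2
from scipy.spatial.transform import Rotation as R
def ray(c,px):
    d=np.linalg.inv(c["intrinsics"])@[*px,1]; d=R.from_quat(c["attitude"]).apply(d); return np.array(c["origin"]),d/np.linalg.norm(d)
def atz(c,px,z):
    o,d=ray(c,px); return o+d*(z-o[2])/d[2]
def tri(rays):
    A=sum(np.eye(3)-np.outer(d,d) for o,d in rays); b=sum((np.eye(3)-np.outer(d,d))@o for o,d in rays); return np.linalg.solve(A,b)
def white(img,px,r=9):
    x,y=map(int,px); p=img[y-r:y+r+1,x-r:x+r+1].astype(int); m=(p.min(2)>170).astype(np.uint8)
    n,l,s,c=cv2.connectedComponentsWithStats(m); k=1+np.argmax(s[1:,4]); return c[k]+[x-r,y-r],s[k,4]
E
python3 - <<'E'
from h import *
t=np.load("top0.npz");s=np.load("scene0.npz")
for n,a,b in(("yellow",(309,260),(292,177)),("blue",(232,195),(280,257))):
    pa,na=white(t["image"],a);pb,nb=white(s["image"],b)
    print(n,pa,na,pb,nb,"tri",tri([ray(t,pa),ray(s,pb)]).round(4),"top",atz(t,pa,.054).round(4),"scene",atz(s,pb,.054).round(4))
f=lambda c,x,y:cv2.resize(c["image"][y-35:y+35,x-35:x+35,::-1],(390,290*390//290),interpolation=cv2.INTER_CUBIC)
im=np.hstack([f(t,302,245),f(t,226,185)]);cv2.imwrite("pics/crop1.png",im)
E
```

```text
yellow [309.         259.42622951] 61 [291.57142857 176.        ] 42 tri [ 0.45   -0.0817  0.0529] top [ 0.45   -0.0817  0.054 ] scene [ 0.4505 -0.0809  0.054 ]
blue [232.05769231 193.94230769] 52 [279.78125 255.5    ] 64 tri [0.5873 0.0787 0.0533] top [0.5873 0.0785 0.054 ] scene [0.5874 0.0792 0.054 ]
```

View pics/crop1.png

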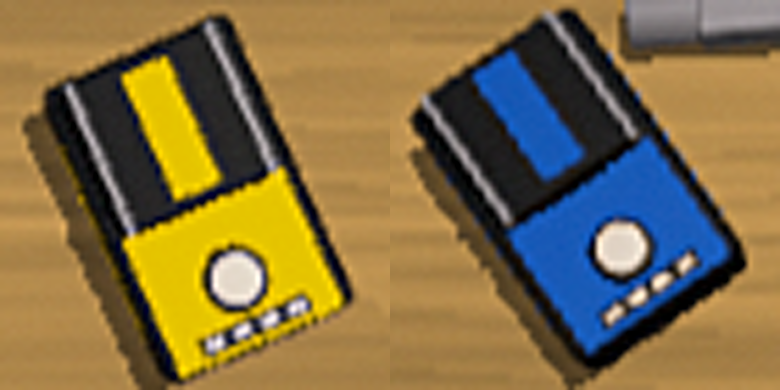

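The crop confirms both picks: yellow deck and blue deck on black bodies, each with a white button by four lights. Both cameras agree, with triangulated heights of 53 mm against the expected 54. Now moving over yellow with the fingers shut.

```bash
python3 -m crank '{"gripper":[0,0,0,0,0,0,0,0,0,0],"offset":[[-0.0247,-0.0245,0],[-0.0247,-0.0245,0],[-0.0247,-0.0245,0],[-0.0247,-0.0245,0],[-0.0247,-0.0245,0],[-0.0247,-0.0245,0],[-0.0247,-0.0245,0],[-0.0247,-0.0245,0],[-0.0247,-0.0245,0],[-0.0247,-0.0245,0]],"spin":[0,0,0,0,0,0,0,0,0,0]}' 20
python3 -m crank '{"gripper":[0,0,0,0,0,0,0,0,0,0],"offset":[[-0.0247,-0.0245,0],[-0.0247,-0.0245,0],[-0.0247,-0.0245,0],[-0.0247,-0.0245,0],[-0.0247,-0.0245,0],[-0.0247,-0.0245,0],[-0.0247,-0.0245,0],[-0.0247,-0.0245,0],[0,0,0],[0,0,0]],"spin":[0,0,0,0,0,0,0,0,0,0]}'
cat > d.py <<'E'
import sys
from h import *
from plant import manip
o=manip.get_obs();T={"y":(.450,-.0815),"b":(.5873,.0788)}[sys.argv[1]]
r=R.from_quat(o["orientation"]);p=np.array(o["tcp_pos"]);tip=p+r.apply([0,0,.173])
print("tcp",p.round(4),"tip",tip.round(4),"force",np.round(o["force"],2),"grip",round(float(o["grip_width"]),4),"t",round(float(o["clock"]),2))
print("tool-axis shift to button top",r.inv().apply([*T,.054]-tip).round(4))
E
python3 d.py y
```

```text
clock: 0.93
tcp_pos: [0.3499, 0.1762, 0.4046]
orientation: [0.208, 0.978, -0.0, -0.0]
force: [0.9, 0.5, -0.5]
grip_width: 0.0006
clock: 1.77
tcp_pos: [0.4506, -0.0829, 0.4041]
orientation: [0.21, 0.978, 0.0, -0.001]
force: [-0.2, 1.1, 0.3]
grip_width: 0.0001
tcp [ 0.4506 -0.0829  0.4041] tip [ 0.4504 -0.0828  0.2311] force [-0.25  1.13  0.29] grip 0.0001 t 1.77
tool-axis shift to button top [0.0007 0.0011 0.1771]
```

```bash
python3 -m crank '{"gripper":[0,0,0,0,0,0,0,0,0,0],"offset":[[0.0007,0.0011,0.02],[0,0,0.025],[0,0,0.025],[0,0,0.025],[0,0,0.025],[0,0,0.025],[0,0,0.015],[0,0,0.005],[0,0,0],[0,0,0]],"spin":[0,0,0,0,0,0,0,0,0,0]}'
python3 d.py y
python3 - <<'E'
from plant import cams
import cv2,numpy as np
s=cams.camera("scene")["image"][:,:,::-1];t=cams.camera("top")["image"][:,:,::-1]
a=cv2.resize(s[130:230,235:335],(390,390),interpolation=cv2.INTER_CUBIC);b=cv2.resize(t[190:290,255:355],(390,390),interpolation=cv2.INTER_CUBIC)
cv2.imwrite("pics/y1.png",np.hstack([a,b]))
E
```

```text
clock: 2.6
tcp_pos: [0.4504, -0.08, 0.2405]
orientation: [0.208, 0.978, -0.0, 0.0]
force: [0.2, 0.7, 0.2]
grip_width: -0.0001
tcp [ 0.4504 -0.08    0.2405] tip [ 0.4505 -0.08    0.0675] force [0.16 0.67 0.2 ] grip -0.0001 t 2.6
tool-axis shift to button top [-0.0002 -0.0016  0.0135]
```

View pics/y1.png

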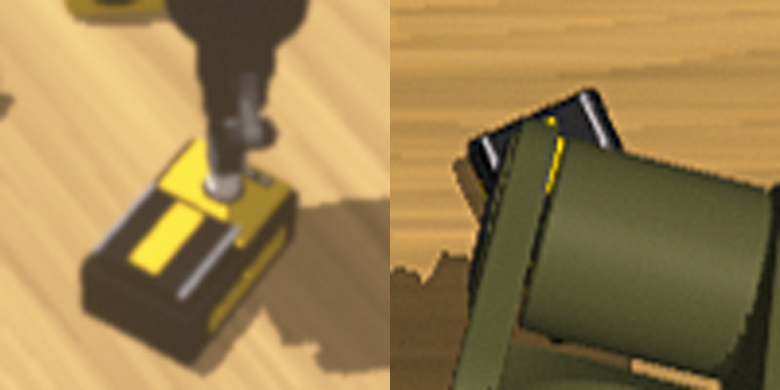

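The shut fingertips stand right over the white button, well clear of the tower. Pressing gently in steps, watching the force.

```bash
python3 -m crank '{"gripper":[0,0,0,0,0,0,0,0,0,0],"offset":[[0,-0.001,0.003],[0,0,0.003],[0,0,0.003],[0,0,0.002],[0,0,0.002],[0,0,0.001],[0,0,0.001],[0,0,0.001],[0,0,0],[0,0,0]],"spin":[0,0,0,0,0,0,0,0,0,0]}'
python3 d.py y
```

```text
clock: 3.53
tcp_pos: [0.4498, -0.0813, 0.2237]
orientation: [0.208, 0.978, -0.0, -0.0]
force: [-1.5, 0.1, 3.5]
grip_width: 0.0001
tcp [ 0.4498 -0.0813  0.2237] tip [ 0.4498 -0.0813  0.0507] force [-1.51  0.11  3.54] grip 0.0001 t 3.53
tool-axis shift to button top [-0.0003 -0.0001 -0.0033]
```

```bash
python3 -m crank '{"gripper":[0,0,0,0,0,0,0,0,0,0],"offset":[[0,0,0.0005],[0,0,0.0005],[0,0,0],[0,0,0],[0,0,0],[0,0,0],[0,0,0],[0,0,0],[0,0,0],[0,0,0]],"spin":[0,0,0,0,0,0,0,0,0,0]}'
cat > avg.py <<'E'
from plant import manip,cams
import numpy as np
F=[];P=[]
for i in range(8):
    o=manip.get_obs();F.append(o["force"]);P.append(o["tcp_pos"]);c=cams.camera("scene")
np.savez("last.npz",**c)
print("F",np.mean(F,0).round(2),np.std(F,0).round(2),"P",np.mean(P,0).round(4))
E
python3 avg.py
```

```text
clock: 4.37
tcp_pos: [0.4498, -0.0813, 0.2227]
orientation: [0.208, 0.978, -0.0, -0.0]
force: [-3.1, 0.3, 4.1]
grip_width: 0.0001
F [-2.65 -0.09  3.96] [0.64 0.38 0.31] P [ 0.4498 -0.0813  0.2227]
```

The button is in by about 4.9 mm (4.0 N). A sideways load of −2.6 N in x has built up, so I'm releasing straight up and checking.

```bash
python3 -m crank '{"gripper":[0,0,0,0,0,0,0,0,0,0],"offset":[[0,0,-0.001],[0,0,-0.002],[0,0,-0.003],[0,0,-0.005],[0,0,-0.01],[0,0,-0.02],[0,0,-0.03],[0,0,-0.03],[0,0,-0.03],[0,0,-0.02]],"spin":[0,0,0,0,0,0,0,0,0,0]}'
python3 avg.py;python3 d.py b
python3 - <<'E'
import cv2,numpy as np
from h import *
a=np.load("scene0.npz")["image"];b=np.load("last.npz")["image"]
f=lambda i:cv2.resize(i[150:230,245:325,::-1],(390,390),interpolation=cv2.INTER_CUBIC)
cv2.imwrite("pics/y2.png",np.hstack([f(a),f(b)]))
g=lambda i:i[185:225,255:300].astype(np.float32).mean(2)
print(cv2.phaseCorrelate(g(a),g(b)))
print(white(a,(292,177)),white(b,(292,177)))
E
```

```text
clock: 5.6
tcp_pos: [0.4496, -0.0812, 0.3774]
orientation: [0.208, 0.978, -0.0, 0.002]
force: [-0.7, -0.6, 0.7]
grip_width: 0.0003
F [ 0.02 -0.18  0.41] [0.73 0.61 1.71] P [ 0.4497 -0.0812  0.3755]
tcp [ 0.4497 -0.0813  0.3728] tip [ 0.4494 -0.0812  0.1998] force [-0.26  0.92 -0.72] grip 0.0001 t 6.0
tool-axis shift to button top [-0.0609  0.2023  0.1456]
((0.49436923593800586, -0.00540825221101926), 1.015364991823832)
(array([291.57142857, 176.        ]), np.int32(42)) (array([291.73913043, 175.86956522]), np.int32(46))
```

View pics/y2.png

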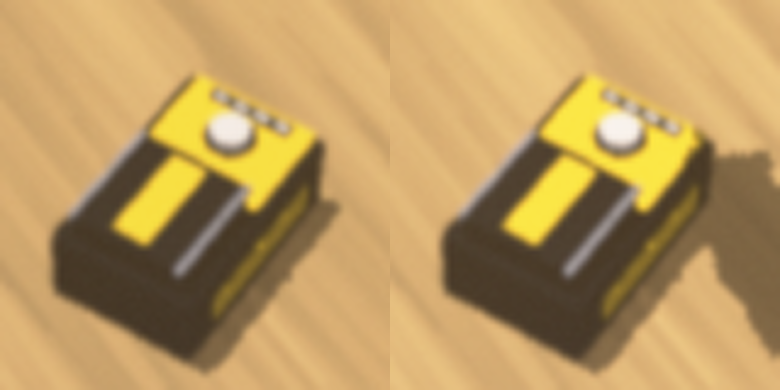

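The before/after pair shows the button back up and the yellow pack in the same place, with the button centroid within 0.2 px. On to blue.

```bash
python3 -m crank '{"gripper":[0,0,0,0,0,0,0,0,0,0],"offset":[[-0.005,0.0163,0],[-0.009,0.03,0],[-0.009,0.03,0],[-0.009,0.03,0],[-0.009,0.03,0],[-0.009,0.03,0],[-0.006,0.02,0],[-0.0049,0.016,0],[0,0,0],[0,0,0]],"spin":[0,0,0,0,0,0,0,0,0,0]}'
python3 avg.py; python3 d.py b
```

```text
clock: 6.83
tcp_pos: [0.588, 0.079, 0.3725]
orientation: [0.208, 0.978, -0.0, -0.001]
force: [-0.6, -0.8, -1.2]
grip_width: 0.0002
F [-0.19 -0.39 -0.05] [0.67 0.38 0.6 ] P [0.5877 0.0782 0.3734]
tcp [0.5877 0.0782 0.3739] tip [0.5878 0.0782 0.2009] force [0.77 0.75 0.88] grip -0.0002 t 7.23
tool-axis shift to button top [0.0007 0.0003 0.1469]
```

```bash
python3 -m crank '{"gripper":[0,0,0,0,0,0,0,0,0,0],"offset":[[0.0006,0.0003,0.02],[0,0,0.025],[0,0,0.025],[0,0,0.025],[0,0,0.02],[0,0,0.013],[0,0,0.005],[0,0,0],[0,0,0],[0,0,0]],"spin":[0,0,0,0,0,0,0,0,0,0]}'
python3 avg.py; python3 d.py b
python3 - <<'E'
import cv2,numpy as np
i=np.load("last.npz")["image"]
cv2.imwrite("pics/b1.png",cv2.resize(i[215:325,225:335,::-1],(440,440),interpolation=cv2.INTER_CUBIC))
E
```

```text
clock: 8.07
tcp_pos: [0.5878, 0.0791, 0.2421]
orientation: [0.208, 0.978, 0.0, 0.001]
force: [-0.1, 0.2, 0.7]
grip_width: 0.0002
F [-0.12  0.21  0.27] [0.55 0.51 0.32] P [0.5876 0.0791 0.2415]
tcp [0.5875 0.0791 0.2409] tip [0.5875 0.0791 0.0679] force [ 0.67 -0.62  0.08] grip -0.0001 t 8.47
tool-axis shift to button top [ 0.0001 -0.0004  0.0139]
```

View pics/b1.png

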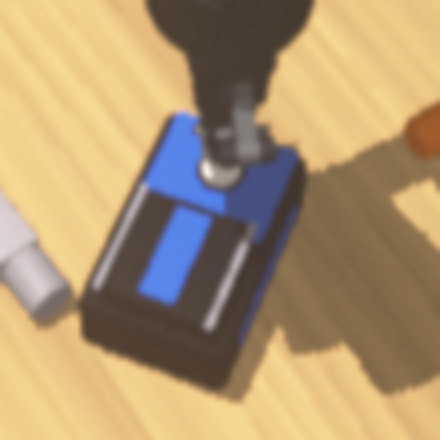

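The tips are over the blue button, clear of the tower and the hammer head. Pressing.

```bash
python3 -m crank '{"gripper":[0,0,0,0,0,0,0,0,0,0],"offset":[[0,0,0.004],[0,0,0.004],[0,0,0.003],[0,0,0.002],[0,0,0.001],[0,0,0.001],[0,0,0.001],[0,0,0.001],[0,0,0.001],[0,0,0]],"spin":[0,0,0,0,0,0,0,0,0,0]}'
python3 avg.py
```

```text
clock: 9.3
tcp_pos: [0.5875, 0.0791, 0.2227]
orientation: [0.208, 0.978, 0.0, 0.0]
force: [-2.6, -0.4, 3.9]
grip_width: 0.0001
F [-2.57 -0.33  3.49] [0.61 0.55 0.4 ] P [0.5875 0.0791 0.2228]
```

Pressed about 4.2 mm (3.5 N), past half travel by both force and height. Releasing.

```bash
python3 -m crank '{"gripper":[0,0,0,0,0,0,0,0,0,0],"offset":[[0,0,-0.001],[0,0,-0.002],[0,0,-0.003],[0,0,-0.005],[0,0,-0.01],[0,0,-0.02],[0,0,-0.03],[0,0,-0.03],[0,0,-0.03],[0,0,-0.02]],"spin":[0,0,0,0,0,0,0,0,0,0]}'
python3 -m crank '{"gripper":[0,0,0,0,0,0,0,0,0,0],"offset":[[0,0,-0.005],[0,0,0],[0,0,0],[0,0,0],[0,0,0],[0,0,0],[0,0,0],[0,0,0],[0,0,0],[0,0,0]],"spin":[0,0,0,0,0,0,0,0,0,0]}'
python3 avg.py
python3 - <<'E'
import cv2,numpy as np
from h import *
a=np.load("scene0.npz")["image"];b=np.load("last.npz")["image"]
for p in((292,177),(280,257)):print(white(a,p),white(b,p))
f=lambda i:cv2.resize(i[160:310,235:335,::-1],(390,585),interpolation=cv2.INTER_CUBIC)
cv2.imwrite("pics/b2.png",np.hstack([f(a),f(b)]))
E
```

```text
clock: 10.53
tcp_pos: [0.5873, 0.0791, 0.3778]
orientation: [0.208, 0.978, 0.001, 0.002]
force: [0.0, 0.6, -0.5]
grip_width: 0.0001
clock: 11.37
tcp_pos: [0.5875, 0.0791, 0.3786]
orientation: [0.208, 0.978, -0.0, -0.0]
force: [-0.5, 0.1, 0.6]
grip_width: -0.0001
F [ 0.21 -0.03  0.22] [0.47 0.52 0.67] P [0.5875 0.0791 0.3787]Traceback (most recent call last):
  File "<stdin>", line 4, in <module>
  File "h.py", line 11, in white
    n,l,s,c=cv2.connectedComponentsWithStats(m); k=1+np.argmax(s[1:,4]); return c[k]+[x-r,y-r],s[k,4]
                                                     ~~~~~~~~~^^^^^^^^^
    return _wrapfunc(a, 'argmax', axis=axis, out=out, **kwds)
    return bound(*args, **kwds)
ValueError: attempt to get argmax of an empty sequence
```

The yellow button is hidden by the arm or its shadow from here, so I'll check blue only.

```bash
python3 - <<'E'
import cv2,numpy as np
from h import *
a=np.load("scene0.npz")["image"];b=np.load("last.npz")["image"]
f=lambda i:cv2.resize(i[160:310,235:335,::-1],(390,585),interpolation=cv2.INTER_CUBIC)
cv2.imwrite("pics/b2.png",np.hstack([f(a),f(b)]))
for i in(a,b):print(white(i,(280,257)))
E
```

```text
(array([279.78125, 255.5    ]), np.int32(64))
(array([279.75 , 254.875]), np.int32(80))
```

View pics/b2.png

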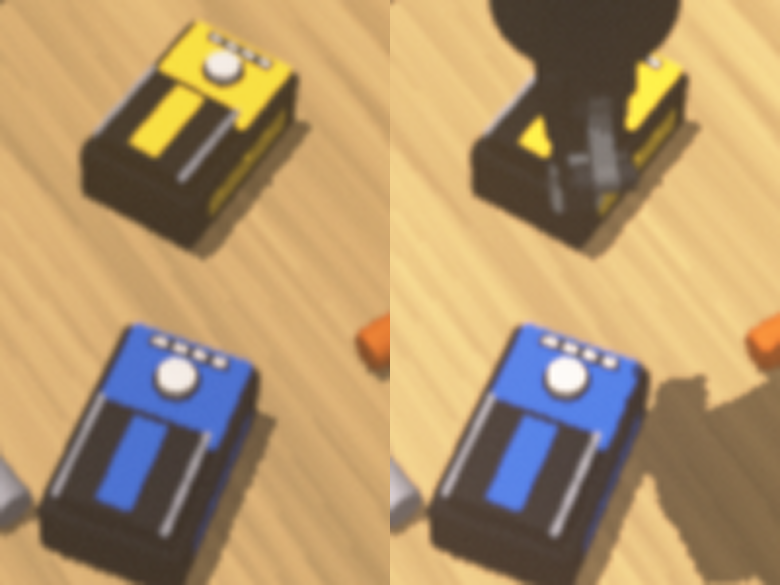

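Blue's button is back up and its pack edges sit on the same pixels as before. The yellow pack's outline also matches, and the hand is clear. Handing in.

```bash
python3 -c "
from plant import order;print(order.sign_off())"
```

```text
the job is handed in; nothing more can be done
None
```

I pressed the yellow pack's gauge button first and then the blue one's, both with shut fingertips, and handed the job in at about 12 s on the robot's clock.

- **Yellow:** pressed about 4–5 mm of its 6 mm travel, at about 4.0 N. Afterwards the button was back up, with its centre within 0.2 px of where it started.
- **Blue:** pressed about 4.2 mm, at about 3.5 N. Afterwards the button was back up and the pack's edges were on the same pixels. Its button centre read 0.6 px off, which I put down to lighting because more pixels read as white.
- **Sideways force:** about 2.6 N in x built up during each press, and I don't know why. It vanished on release, and I saw no shift in either pack.
- **Not fully checked:** the last picture had the arm in front of the yellow button, so its "up" check dates from just after its own press. I did not measure the other packs or objects again. The hand went near nothing but the two pressed packs, and the force was about zero at the end.

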